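Clamp the spares tin and draw off its tight lid

TASK

The lid of the spares tin is jammed on so tight that the tin would come up with it: in the tin holder, swing the yellow catch fully aside and then the red clamp, which the catch blocks, fully home over the tin's foot, so that the base is held down. Then draw the deep lid straight up off the tin, keeping it level, and set it down gently, closed top up, in the middle of the cork mat. The tin must stay down in the holder with the clamp home, and the other things on the desk must be left where they are.

Things in the scene. Friction and masses are not known exactly. Their poses are not given: they have to be found in the camera images.
- holder: Grey board fixed flat on the desk, 190 (x) x 290 (y) x 8 mm, from y -135 to +155 mm of its origin, which is at desk height. Tin's centre at holder (-15, 75) mm, tin's long side along x; low kerbs round its foot. Clamp and catch, on the tin's -y side, turn level; bars are 26 mm high, knobs upright, diameter 18 mm, 26 to 70 mm above the desk. Pivots: clamp (-15, 7), catch (20, -74) mm.
- catch (a joint): Yellow catch lever, rad: 0 = locked (its nose blocks the clamp's handle bar), 0.80 = fully aside; turns clockwise seen from above as it grows. Starts at 0 to 0.06. Stays where it is left; about 2.5 N at the knob moves it. Counts as aside above 0.65.
- catch_knob (a point): Half-way up the yellow knob, about 50 mm above the desk, 52 mm from the catch's pivot; seen from the pivot it lies at -15 degrees from the holder's +x axis (counter-clockwise positive) at joint 0 and at -61 degrees when aside.
- clamp (a joint): Red clamp lever, rad: 0 = open, 1.31 = home, its claw over the tin's foot; a second red claw on the tin's +y side is linked to it and closes with it, so both sides are held. Turns clockwise seen from above as it grows. Starts at 0 to 0.12; stops at about 0.3 while the catch is locked. Stays where it is left; about 2 N at the knob moves it. Counts as home above 1.15.
- clamp_knob (a point): Half-way up the red knob, about 50 mm above the desk, 62 mm from the clamp's pivot; seen from the pivot it lies along the holder's +x axis at joint 0 and at -75 degrees from it (towards -y) when home.
- tin_mid (a point): Centre of the tin's base, 48.5 mm above its underside; x along its long side, z up. Steel foot 124 x 84 x 8 mm and an open upright case 81 x 47 mm reaching 97 mm above the underside (105 mm above the desk), spare fuses inside. About 0.45 kg. Stands 8 mm above the desk on the board; can rise about 2 mm when clamped.
- lid_mid (a point): Centre of the lid, half-way up; x along its long side, z up. Teal box lid with cream band, 92 x 58 x 75 mm, walls 3 mm, open below, about 0.14 kg. On the tin it overlaps the case by 72 mm, its top 108 mm above the desk; sprung pads inside hold it with about 10 to 16 N until raised 60 mm; it is clear once raised 75 mm. Can be gripped across its 58 mm side.
- mat_mid (a point): Centre of the top of the cork mat, 150 x 130 x 4 mm, fixed on the desk; x along its 150 mm side. The lid's place.
- mug: White mug, radius 38, height 88 mm, handle to its +y out to 75 mm; origin at the centre of its underside. Bystander.
- jar: Amber glass jar with red cap, radius 33, height 100 mm; origin at the centre of its underside. Bystander.
- stapler: Blue and black stapler 130 x 34 x 42 mm, long side along its x; origin at the centre of its underside. Bystander.
- calculator: Black calculator 130 x 75 x 17 mm, long side along its x; origin at the centre of its underside. Bystander.
- pencup: Green pen cup, radius 34, height 95 mm, pens up to 150 mm; origin at the centre of its underside. Bystander.
- tape_roll: Orange roll of tape lying flat, radius 36, height 24 mm; origin at the centre of its underside. Bystander.
- padlock: Brass padlock lying flat, body 40 x 50 x 20 mm, steel shackle out to 57 mm along its x; origin at the centre of the body's underside. Bystander.
There are look-alikes about, which are no part of the job. What is shaped like the part that bears lid_mid but pink or purple is not meant. What is shaped like the part that bears tin_mid but pink or purple is not meant.

How it is judged:
By the outcome, as a careful person would: the job done as asked, in the order asked, and still so for the second after the job is handed in, with the robot touching nothing.
It also fails if it takes over 59 s, if anything falls off the work surface, if the arm or the gripper's body presses on something with over 40 N, if the wrist force passes 120 N, or if a joint passes its speed limit or range.

ROBOT

A 6-joint arm with a two-finger parallel gripper is mounted at the origin on the work surface. World frame = base frame: x ahead of the robot, y to its left, z up, the work surface at z = 0. Lengths are in m, angles in rad, forces in N, time in s.
With the tool pointing down it reaches from about 0.3 to 0.775 m from the base axis. Payload 14.6 kg.
Tool frame: the origin (TCP) lies between the finger pads; the fingertips stand 11 mm ahead of it and the grasp point (between the pads) lies 8 mm behind it; z points along the fingers, y is the direction in which the jaws open and shut (so a half turn about z gives the same grasp; the last joint's range is limited). The gripper opens to 94 mm and grips with 3 to 60 N. Pads are 16 mm wide; open, the fingers measure 119 mm over their backs; the gripper's body (75 mm by 177 mm) begins 78 mm behind the grasp point.
Start: joints at [-1.215, 0.3, 1.521, -0, 1.321, -0.067], TCP at [0.226, -0.502, 0.216] pointing down, gripper open.
Joint ranges: [-3.03, 3.03], [-0.79, 2.21], [0.23, 2.52], [-1.04, 4.18], [0, 3.07], [-2.55, 2.55]. Speed limits (rad/s): [2.22, 2.22, 2.57, 3.14, 3.14, 3.14].

INTERFACE

Orientations are given as a rotation vector (axis times angle).
In Python, from bench import bot, vision gives the robot as it stands. The module is installed in compiled form; this text tells all that it offers.
- The arm moves only by the shell command python3 -m creep 'ROWS' [OPENING] [FORCE]. ROWS is text: rows parted by semicolons, each of 6 numbers parted by spaces: the shift along the tool's x, y, z in mm, then the turn, a rotation vector about the tool's x, y, z in rad. A call has 1 to 8 rows; each row shifts and turns the commanded pose from where the row before left it, along the tool's axes as they then stand; what a row does not reach is not made up. A row lasts 1/10 s, in which the tool goes at most 50 mm and 8.59 degrees, less where a joint would pass 70% of its speed; a pose out of reach is approached as far as the arm can. A call with a gripper value outside its range is refused whole. OPENING is the finger opening in mm, from 0 to 94, set as the call begins (- or left out, the last holds). The fingers move at their own pace and stop on an object; FORCE is the grip in N (left out, the last holds). Time passes only in rows, so rows that do not move let the fingers close. It gives the time, the measured TCP pose, the force and the opening at its end, in the units of the state.
- bot.get_obs(): the state, without advancing time (a new reading comes with each control period).
- vision.grab_frame(name): name is "scene" or "top"; returns the picture (480x640x3 uint8, red, green, blue); there is no depth.
- vision.get_calibration(name): a dict with "K" (3x3 intrinsics, pixels), "world_to_cam" (4x4, takes a point from world to camera coordinates). Camera axes: x right, y up, looking along -z (the intrinsics and any distortion apply to the point x, -y, -z); pixel columns grow to the right and rows downward; lengths in m; the calibration is good to about 2 mm. A picture is of the moment at which its call begins. get_calibration takes no time and is no camera call.
- bot.hand_in(): hands the job in, once; it reports no verdict.
The state is a dict: "t": time; "joint_positions": joint angles; "qvel": joint speeds; "tau": joint torques, N m; "eef_pos": TCP position; "eef_rot": TCP orientation; "force": force on the tool from outside, world axes, zero at the start; "wrist_torque": the same for the moment, N m; "gripper_width": finger opening in m.
Only numpy, scipy, OpenCV 4.12 (cv2) and the standard library are available. Lean on these libraries where they do the work, as an engineer would, in place of code of your own. Each camera call takes 0.05 s, during which the arm holds its last target.

## Working session

There is one attempt and no reset: what is moved stays moved. The work goes in short steps, Python scripts to look and compute and a shell command to move; the robot and the scene stay as the last step left them, time stands still between calls to the robot, and variables do not carry over. Pictures are saved under pics/ and viewed, and the job is handed in when it is done.

```bash
mkdir -p pics; ls; python3 - <<'E'
from bench import bot, vision
import cv2,numpy as np
o=bot.get_obs()
for k,v in o.items(): print(k,np.round(v,4))
for n in ("scene","top"):
    f=vision.grab_frame(n); cv2.imwrite(f"pics/{n}0.png",f[:,:,::-1])
    c=vision.get_calibration(n); print(n,c)
E
```

```text
pics
t 0.0
joint_positions [-1.2146  0.3005  1.5216  0.      1.3207 -0.0666]
qvel [-0.0003 -0.0002 -0.0008  0.0002 -0.0003  0.0011]
tau [-3.00000e-04 -5.31808e+01 -3.52735e+01  7.09000e-02  2.45000e-02
 -1.00000e-04]
eef_pos [ 0.2256 -0.5013  0.2159]
eef_rot [-3.0705e+00 -6.5900e-01  3.0000e-04]
force [-0.1399  0.0478  0.1069]
wrist_torque [ 0.0041  0.0147 -0.0065]
gripper_width 0.0942
scene {'K': array([[436.86991942,   0.        , 320.80618283],
       [  0.        , 436.86991942, 247.33131042],
       [  0.        ,   0.        ,   1.        ]]), 'world_to_cam': array([[ 0.77883476,  0.62699679, -0.01707189, -0.32743857],
       [-0.48883036,  0.62381364,  0.60983722,  0.23558534],
       [ 0.39301565, -0.46661716,  0.7923428 , -1.28735157],
       [ 0.        ,  0.        ,  0.        ,  1.        ]])}
top {'K': array([[558.89421955,   0.        , 313.63689062],
       [  0.        , 558.89421955, 241.94669359],
       [  0.        ,   0.        ,   1.        ]]), 'world_to_cam': array([[ 0.00910181, -0.99994259, -0.00565385, -0.10334658],
       [ 0.98532507,  0.00800472,  0.17050055, -0.47559089],
       [-0.17044551, -0.00712275,  0.98534136, -1.4844496 ],
       [ 0.        ,  0.        ,  0.        ,  1.        ]])}
```

View pics/scene0.png

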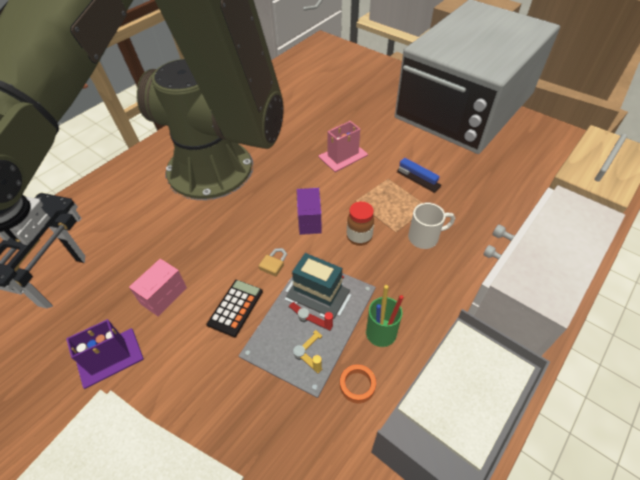

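View pics/top0.png

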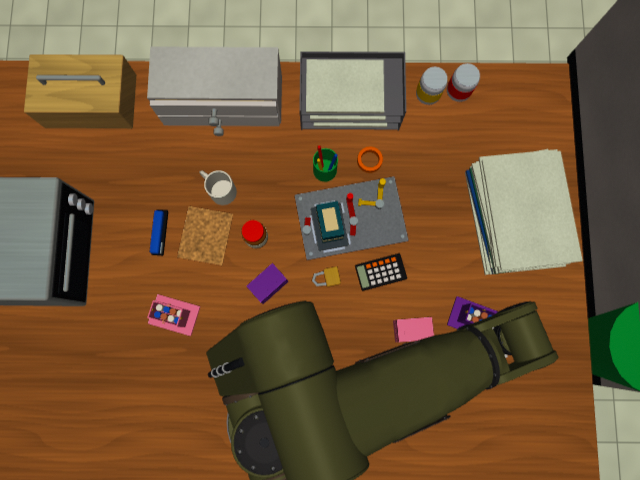

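The tin with its teal lid is at top (331,222) on the grey holder. The yellow knob is near (382,182) and the red knob near (350,198). The cork mat is at (206,236), with the jar at (254,233) between the two. I'll zoom in for measurements.

```bash
cat > h.py <<'E'
import numpy as np,cv2
from bench import bot,vision
def cal(n):
    c=vision.get_calibration(n); return c["K"],c["world_to_cam"]
def proj(n,p):
    K,T=cal(n); p=np.atleast_2d(p); q=p@T[:3,:3].T+T[:3,3]; q=q*[1,-1,-1]
    u=q@K.T; return u[:,:2]/u[:,2:]
def back(n,uv,z):
    K,T=cal(n); uv=np.atleast_2d(np.float64(uv)); R=T[:3,:3]; C=-R.T@T[:3,3]
    d=np.c_[uv,np.ones(len(uv))]@np.linalg.inv(K).T*[1,-1,-1]; d=d@R
    s=(z-C[2])/d[:,2]; return C+d*s[:,None]
E
python3 - <<'E'
import cv2
a=cv2.imread('pics/top0.png'); cv2.imwrite('pics/topz.png',cv2.resize(a[165:270,285:415],None,fx=6,fy=5.7 and 6,interpolation=cv2.INTER_CUBIC)[:600])
b=cv2.imread('pics/scene0.png'); cv2.imwrite('pics/scz.png',cv2.resize(b[245:395,235:410],None,fx=4,fy=4,interpolation=cv2.INTER_CUBIC))
c=a[195:275,170:270]; cv2.imwrite('pics/matz.png',cv2.resize(c,None,fx=6,fy=6,interpolation=cv2.INTER_CUBIC))
E
```

```text
(no output)
```

View pics/topz.png

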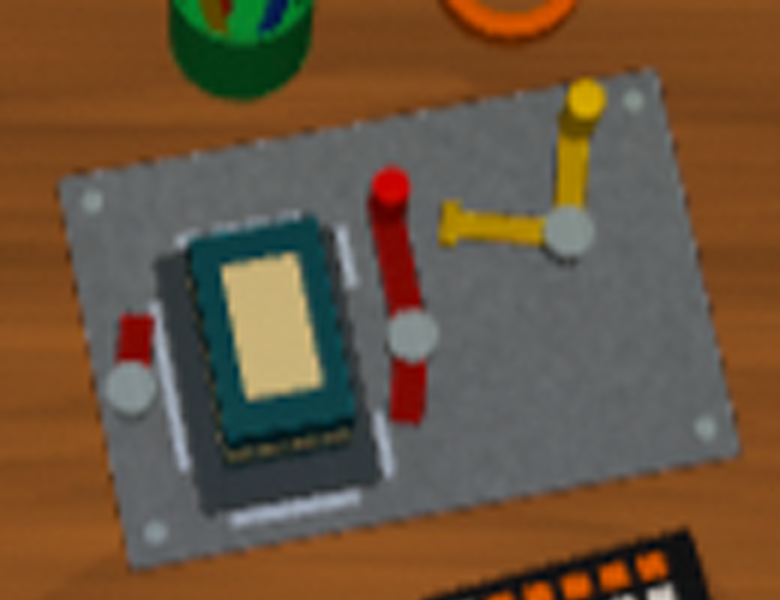

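View pics/scz.png

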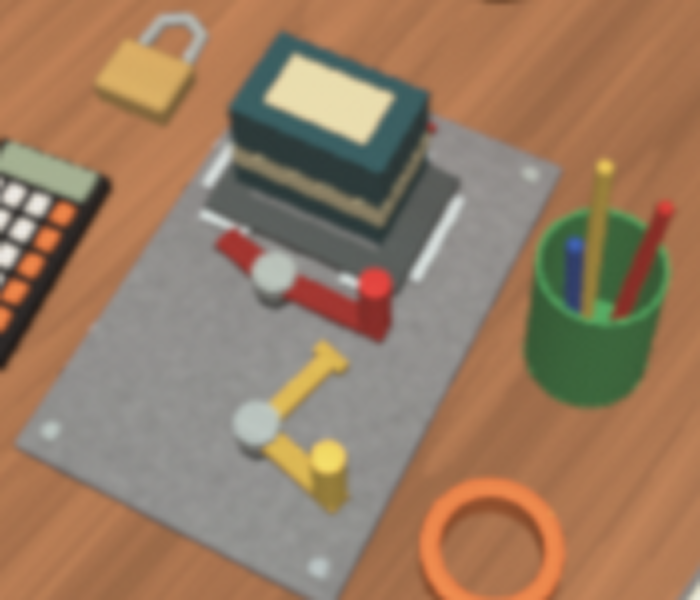

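View pics/matz.png

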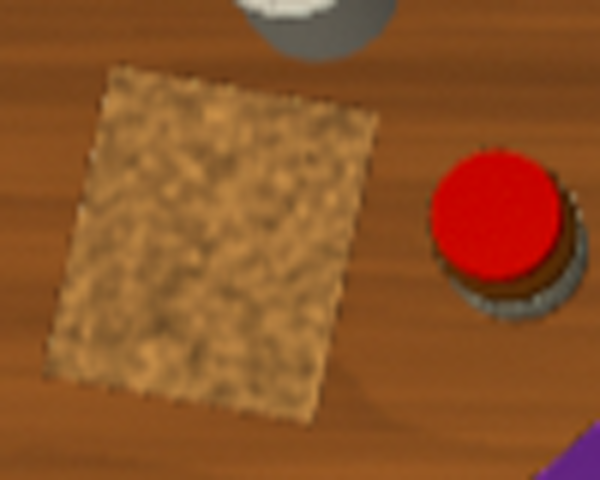

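```bash
cat > fit.py <<'E'
from h import *
def rigid(L,W):
    L=np.array(L,float);W=np.array(W,float)[:,:2]
    lc,wc=L.mean(0),W.mean(0);H=(L-lc).T@(W-wc);a=np.arctan2(H[0,1]-H[1,0],H[0,0]+H[1,1])
    R=np.array([[np.cos(a),-np.sin(a)],[np.sin(a),np.cos(a)]]);t=wc-R@lc
    return a,R,t,np.linalg.norm(L@R.T+t-W,axis=1)*1e3
z=lambda p,o:(np.array(p)+.5)/6-.5+o
# board
W=back("top",z([(58,180),(655,68),(742,455),(132,572)],(285,165)),.008)
a,R,t,r=rigid(np.array([(95,155),(95,-135),(-95,-135),(-95,155)])/1e3,W)
print("holder",np.degrees(a),t,r)
H=lambda x,y:R@[x/1e3,y/1e3]+t
print("tin",H(-15,75),"clamp piv",H(-15,7),"catch piv",H(20,-74))
# lid top
W=back("top",z([(187,240),(316,216),(354,420),(228,445)],(285,165)),.108)
print("lid",W[:,:2].mean(0), [np.linalg.norm(W[i]-W[i-1]) for i in range(4)],np.degrees(np.arctan2(*(W[0]-W[3])[[1,0]])))
# scene lid corners (scz /4 offset (235,245)) top face
s=lambda p,o:(np.array(p)+.5)/4-.5+o
W=back("scene",s([(282,32),(430,97),(380,172),(232,104)],(235,245)),.108)
print("lid sc",W[:,:2].mean(0),[np.linalg.norm(W[i]-W[i-1]) for i in range(4)])
for n,p,q in (("catch",(586,98),(328,457)),("clamp",(390,186),(376,283))):
    A=back("top",z([p],(285,165)),.07)[0];B=back("scene",s([q],(235,245)),.07)[0]
    piv=H(20,-74) if n=="catch" else H(-15,7)
    d=R.T@(A[:2]-piv);e=R.T@(B[:2]-piv);print(n,A,B,np.linalg.norm(d),np.degrees(np.arctan2(d[1],d[0])),np.linalg.norm(e),np.degrees(np.arctan2(e[1],e[0])))
W=back("top",z([(112,66),(378,118),(312,422),(46,374)],(170,195)),.004)
am,Rm,tm,rm=rigid(np.array([(75,65),(75,-65),(-75,-65),(-75,65)])/1e3,W)
print("mat",np.degrees(am),tm,rm)
print("jar cap",back("top",z([(496,214)],(170,195)),.1))
print("mug",back("top",[[218,186]],.088),"pencup",back("top",[[325,163]],.095))
E
python3 fit.py
```

```text
holder 11.384226836135445 [ 0.5549945  -0.21242508] [1.1965198  0.98776607 0.93413577 0.69609682]
tin [ 0.52548556 -0.14186147] clamp piv [ 0.5389079  -0.20852361] catch piv [ 0.58920768 -0.28102142]
lid [ 0.5248232  -0.14154537] [np.float64(0.09323786080987448), np.float64(0.05776245996076551), np.float64(0.09266411564734879), np.float64(0.055954028500274346)] 11.505714075334438
lid sc [ 0.5292442  -0.14445326] [np.float64(0.053786452904003405), np.float64(0.09090377243015846), np.float64(0.05386400160238613), np.float64(0.08910527097343074)]
catch [ 0.64163982 -0.2848678   0.07      ] [ 0.64325682 -0.2877885   0.07      ] 0.05257303568956073 -15.579881108224118 0.05447111274859787 -18.520657828683788
clamp [ 0.59981234 -0.19581924  0.07      ] [ 0.60283809 -0.19893532  0.07      ] 0.06221536260775294 0.39844119469871864 0.0646452198533123 -2.8545442959586547
mat -9.912826456271045 [0.4994796  0.20600794] [0.32321542 2.36934051 1.98627531 2.42486304]
jar cap [[0.49610732 0.06216727 0.1       ]]
mug [[0.61898779 0.15922506 0.088     ]] pencup [[ 0.68323094 -0.12829929  0.095     ]]
```

```bash
cat > to.py <<'E'
import sys
from h import *
from scipy.spatial.transform import Rotation as Ro
def need(x,y,z,jaw,verbose=True):
    """shift (mm, tool axes now / after turn) and turn (tool axes) to TCP x,y,z (m), tool down, tool y at world angle jaw deg"""
    o=bot.get_obs();R=Ro.from_rotvec(o["eef_rot"]);j=np.radians(jaw)
    yv=np.array([np.cos(j),np.sin(j),0]);zv=np.array([0,0,-1.]);G=Ro.from_matrix(np.c_[np.cross(yv,zv),yv,zv])
    d=(np.array([x,y,z])-o["eef_pos"])*1e3
    ya=R.apply([0,1,0])
    print("t",round(o["t"],2),"pos",np.round(o["eef_pos"]*1e3,1),"jaw",round(np.degrees(np.arctan2(ya[1],ya[0])),1),"F",np.round(o["force"],1),"w",round(o["gripper_width"]*1e3,1),"j6",round(o["joint_positions"][5],2))
    print("shift now-axes",np.round(R.inv().apply(d),1),"after-turn axes",np.round(G.inv().apply(d),1),"turn",np.round((R.inv()*G).as_rotvec(),3))
if __name__=="__main__": need(*map(float,sys.argv[1:5]))
E
python3 to.py 0.642 -0.286 0.216 -96
```

```text
t 0.1 pos [ 225.6 -501.4  215.9] jaw -65.8 F [-0.  -0.3  0.1] w 94.0 j6 -0.07
shift now-axes [468.1 -25.5   0. ] after-turn axes [ 3.916e+02 -2.577e+02 -1.000e-01] turn [-0.001  0.     0.528]
```

```bash
python3 -m creep '36 -2 0 0 0 0;36 -2 0 0 0 0;36 -2 0 0 0 0;36 -2 0 0 0 0;36 -2 0 0 0 0;36 -2 0 0 0 0;36 -2 0 0 0 0;36 -2 0 0 0 0' 28 20; python3 to.py 0.642 -0.286 0.216 -96
```

```text
t: 0.9
eef_pos: [0.4829, -0.3678, 0.2161]
eef_rot: [-3.071, -0.659, 0.001]
force: [-0.3, -0.2, -0.5]
gripper_width: 0.0331
t 0.9 pos [ 482.9 -367.8  216.1] jaw -65.8 F [-0.3 -0.2 -0.5] w 33.1 j6 0.44
shift now-axes [ 1.787e+02 -9.400e+00  1.000e-01] after-turn axes [ 1.497e+02 -9.800e+01  1.000e-01] turn [-0.001  0.     0.528]
```

```bash
python3 -m creep '36 -2 0 0 0 0;36 -2 0 0 0 0;36 -2 0 0 0 0;36 -2 0 0 0 0;34 -1 0 0 0 0;0 0 0 0 0 0.14;0 0 0 0 0 0.14;0 0 0 0 0 0.14'; python3 -m creep '0 0 20 0 0 0.108;0 0 20 0 0 0;0 0 20 0 0 0;0 0 20 0 0 0;0 0 20 0 0 0;0 0 0 0 0 0'; python3 to.py 0.642 -0.286 0.046 -96
python3 - <<'E'
from h import *
for n in ("scene","top"):
    cv2.imwrite(f"pics/{n}1.png",vision.grab_frame(n)[:,:,::-1])
a=cv2.imread('pics/scene1.png'); cv2.imwrite('pics/s1z.png',cv2.resize(a[230:400,230:430],None,fx=3.5,fy=3.5,interpolation=cv2.INTER_CUBIC))
E
```

```text
t: 1.7
eef_pos: [0.6404, -0.2873, 0.2156]
eef_rot: [-3.141, 0.004, 0.002]
force: [-0.2, -0.3, 0.5]
gripper_width: 0.0285
t: 2.3
eef_pos: [0.6391, -0.2869, 0.1129]
eef_rot: [-3.135, 0.165, 0.008]
force: [-0.3, -0.1, -0.8]
gripper_width: 0.0281
t 2.3 pos [ 639.1 -286.9  112.9] jaw -96.0 F [-0.3 -0.1 -0.8] w 28.1 j6 1.2
shift now-axes [ 3.1 -1.1 66.9] after-turn axes [ 2.8 -1.2 66.9] turn [-0.002  0.005 -0.   ]
```

View pics/s1z.png

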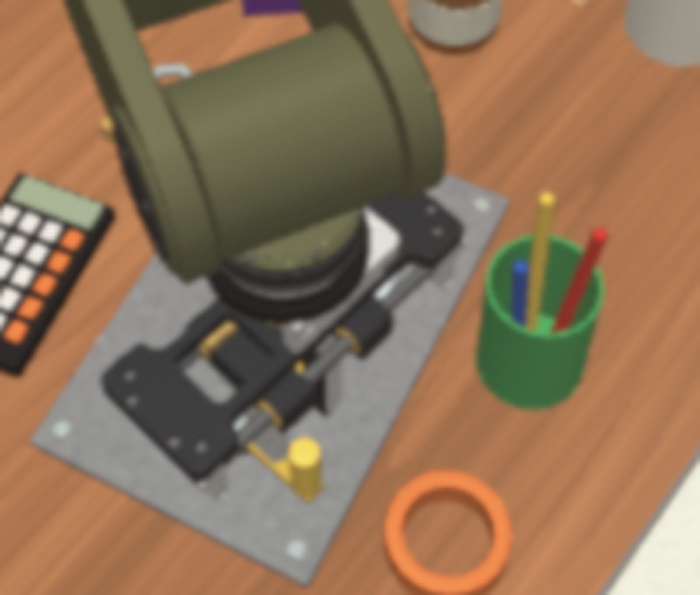

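```bash
python3 - <<'E'
from h import *
for p in ((.639,-.287,.102),(.639,-.287,.113),(.639,-.287,.19),(.642,-.286,.07)): print((proj("scene",p)-[230,230])*3.5)
E
```

```text
[[296.5045457  421.03005919]]
[[295.92265806 412.27441239]]
[[291.47164685 345.30017301]]
[[303.46804694 447.3230928 ]]
```

View pics/scene1.png

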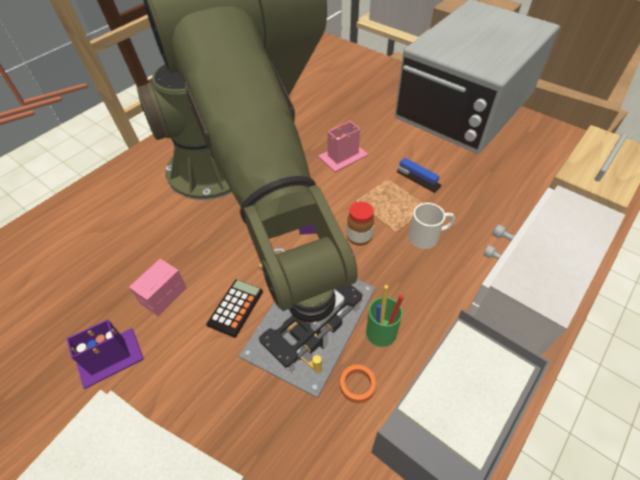

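View pics/top1.png

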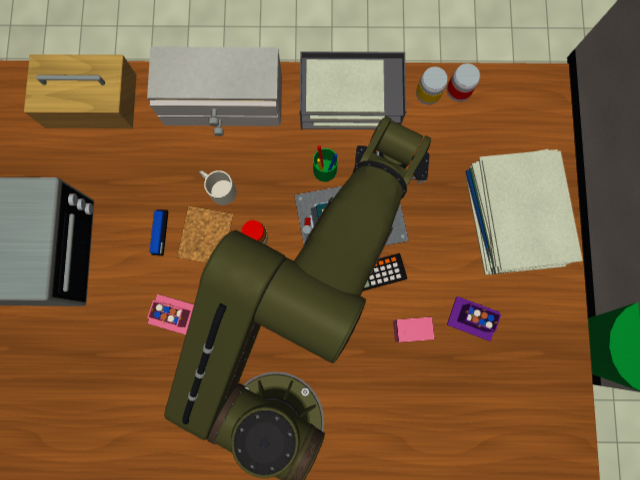

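```bash
python3 - <<'E'
from h import *
a=cv2.imread('pics/scene1.png'); cv2.imwrite('pics/s1zz.png',cv2.resize(a[300:390,260:360],None,fx=6.5,fy=6.5,interpolation=cv2.INTER_CUBIC))
for s in(14,26):
  for sg in (1,-1):
    print((proj("scene",(.639+sg*s/1e3*.1,-.287+sg*s/1e3,.102))-[260,300])*6.5)
E
```

```text
[[389.8034088  294.45183848]]
[[320.99811363 359.85036166]]
[[418.68601762 266.99930073]]
[[290.88815567 388.46947854]]
```

View pics/s1zz.png

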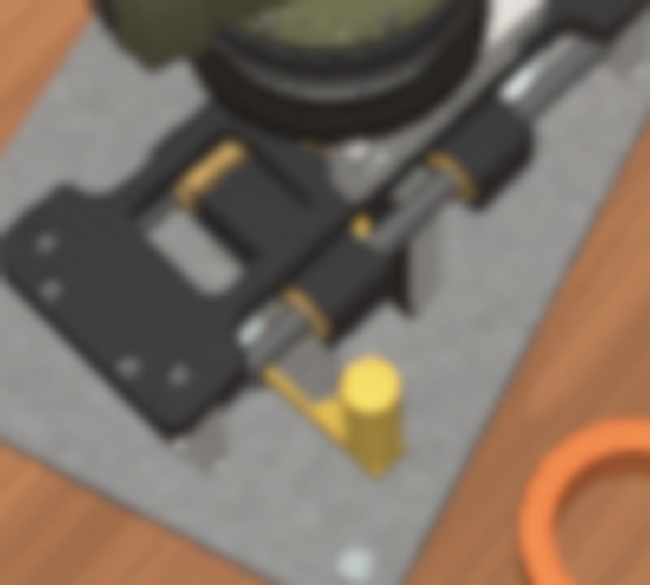

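```bash
python3 -m creep '3 -1 10 0 0 0;0 0 15 0 0 0;0 0 15 0 0 0;0 0 15 0 0 0;0 0 12 0 0 0;0 0 0 0 0 0'; python3 to.py 0.642 -0.286 0.046 -96
```

```text
t: 3.0
eef_pos: [0.6425, -0.2865, 0.0468]
eef_rot: [-3.136, 0.165, 0.005]
force: [-0.6, -0.6, -0.3]
gripper_width: 0.0282
t 3.0 pos [ 642.5 -286.5   46.8] jaw -96.0 F [-0.6 -0.6 -0.3] w 28.2 j6 1.2
shift now-axes [-0.6 -0.4  0.8] after-turn axes [-0.6 -0.4  0.8] turn [-0.001  0.003 -0.001]
```

```bash
python3 -m creep '-0.3 5.2 0 0 0 0.1;-0.3 5.2 0 0 0 0.1;-0.3 5.2 0 0 0 0.1;-0.3 5.2 0 0 0 0.1;-0.3 5.2 0 0 0 0.1;-0.3 5.2 0 0 0 0.1;-0.3 5.2 0 0 0 0.1'; python3 to.py 0.618 -0.324 0.046 -147
```

```text
t: 3.7
eef_pos: [0.6279, -0.3187, 0.0497]
eef_rot: [-2.888, 1.236, -0.001]
force: [1.9, 2.4, -3.0]
gripper_width: 0.0279
t 3.7 pos [ 627.9 -318.7   49.7] jaw -136.4 F [ 1.9  2.4 -3. ] w 27.9 j6 1.86
shift now-axes [-3.  10.8  3.7] after-turn axes [-0.9 11.1  3.7] turn [-0.001 -0.     0.186]
```

```bash
python3 -m creep '-0.5 5 0 0 0 0.08;0 3.5 1 0 0 0;0 1 1 0 0 0;0 0 0 0 0 0'; python3 to.py 0.620 -0.324 0.046 -145;python3 - <<'E'
from h import *
for n in ("scene","top"):
    cv2.imwrite(f"pics/{n}2.png",vision.grab_frame(n)[:,:,::-1])
a=cv2.imread('pics/scene2.png'); cv2.imwrite('pics/s2z.png',cv2.resize(a[280:390,240:360],None,fx=5,fy=5,interpolation=cv2.INTER_CUBIC))
E
```

```text
t: 4.1
eef_pos: [0.6208, -0.3248, 0.0484]
eef_rot: [-2.84, 1.342, -0.003]
force: [4.6, 1.3, 3.8]
gripper_width: 0.028
t 4.1 pos [ 620.8 -324.8   48.4] jaw -140.6 F [4.6 1.3 3.8] w 28.0 j6 1.92
shift now-axes [-1.1  0.1  2.4] after-turn axes [-1.1  0.2  2.4] turn [-0.001 -0.002  0.077]
```

View pics/s2z.png

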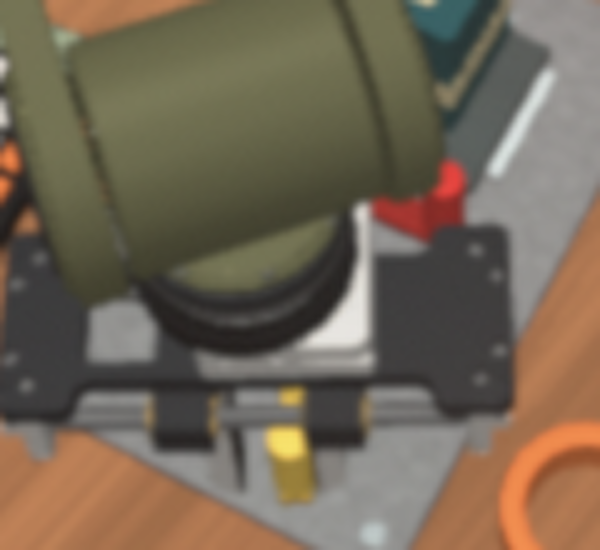

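The yellow knob sits between the fingers at about (290,460) in the zoom. I'll push slightly further and look for the stop.

```bash
python3 -m creep '0 2 1 0 0 0;0 2 0 0 0 0;0 0 0 0 0 0'; python3 to.py 0.6199 -0.324 0.046 -139.6
```

```text
t: 4.5
eef_pos: [0.6202, -0.3252, 0.0481]
eef_rot: [-2.837, 1.34, -0.009]
force: [19.2, 13.9, 5.6]
gripper_width: 0.0285
t 4.5 pos [ 620.2 -325.2   48.1] jaw -140.6 F [19.2 13.9  5.6] w 28.5 j6 1.91
shift now-axes [-1.1 -0.5  2.1] after-turn axes [-1.1 -0.6  2.1] turn [-0.006 -0.004 -0.017]
```

```bash
python3 -m creep '0 -6 0 0 0 0;0 0 -20 0 0 0;0 0 -25 0 0 0;0 0 -25 0 0 -0.14;0 0 -12 0 0 -0.14;0 0 0 0 0 -0.14;0 0 0 0 0 -0.14;0 0 0 0 0 -0.14'; python3 to.py 0.600 -0.196 0.13 -80
```

```text
t: 5.3
eef_pos: [0.621, -0.3237, 0.128]
eef_rot: [3.129, -0.28, -0.003]
force: [-0.0, -0.5, -0.1]
gripper_width: 0.0282
t 5.3 pos [ 621.  -323.7  128. ] jaw -100.2 F [-0.  -0.5 -0.1] w 28.2 j6 1.22
shift now-axes [ -43.4 -122.    -2. ] after-turn axes [   1.5 -129.4   -2. ] turn [-0.     0.002 -0.353]
```

```bash
python3 -m creep '0 0 0 0 0 -0.14;0 0 0 0 0 -0.14;0 0 0 0 0 -0.08;0 0 0 0 0 0'; python3 to.py 0.600 -0.196 0.13 -80;python3 - <<'E'
from h import *
for n in ("scene","top"):
    cv2.imwrite(f"pics/{n}3.png",vision.grab_frame(n)[:,:,::-1])
a=cv2.imread('pics/scene3.png'); cv2.imwrite('pics/s3z.png',cv2.resize(a[230:410,230:430],None,fx=3.3,fy=3.3,interpolation=cv2.INTER_CUBIC))
E
```

```text
t: 5.7
eef_pos: [0.6211, -0.3237, 0.1279]
eef_rot: [-3.129, -0.277, 0.003]
force: [0.3, -0.4, 1.4]
gripper_width: 0.0281
t 5.7 pos [ 621.1 -323.7  127.9] jaw -79.9 F [ 0.3 -0.4  1.4] w 28.1 j6 0.86
shift now-axes [   1.7 -129.4   -2.1] after-turn axes [   1.4 -129.4   -2.1] turn [-0.001  0.002  0.002]
```

View pics/s3z.png

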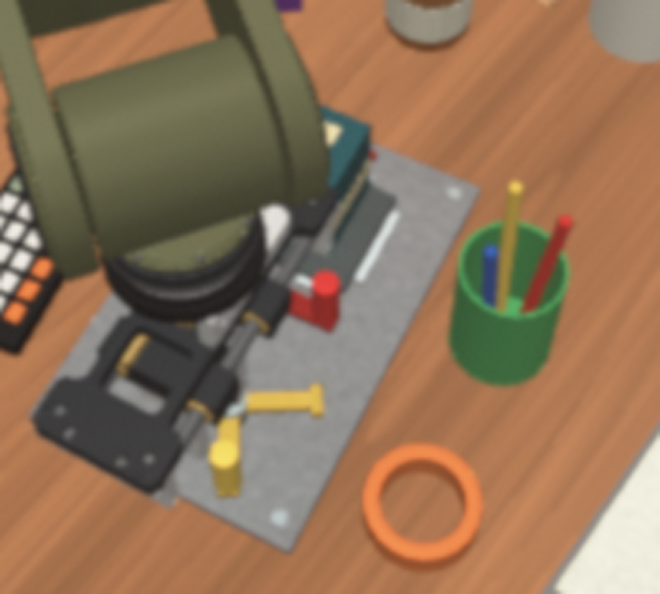

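The catch has swung aside: its knob is at zoom (225,455) and its nose has moved away from the red bar. Next is the red knob at (325,285).

```bash
python3 -m creep '0 -26 0 0 0 0;0 -26 0 0 0 0;0 -26 0 0 0 0;0 -26 0 0 0 0;1 -25 0 0 0 0;0 0 0 0 0 0'; python3 to.py 0.600 -0.196 0.048 -80; python3 - <<'E'
from h import *
a=vision.grab_frame("scene")[:,:,::-1]; cv2.imwrite('pics/s4z.png',cv2.resize(a[230:410,230:430],None,fx=3.3,fy=3.3,interpolation=cv2.INTER_CUBIC))
E
```

```text
t: 6.4
eef_pos: [0.6, -0.1939, 0.1286]
eef_rot: [-3.129, -0.275, 0.001]
force: [0.4, 0.6, 0.8]
gripper_width: 0.0278
t 6.4 pos [ 600.  -193.9  128.6] jaw -80.0 F [0.4 0.6 0.8] w 27.8 j6 1.02
shift now-axes [-0.3  2.  80.6] after-turn axes [-0.3  2.  80.6] turn [-0.     0.     0.001]
```

View pics/s4z.png

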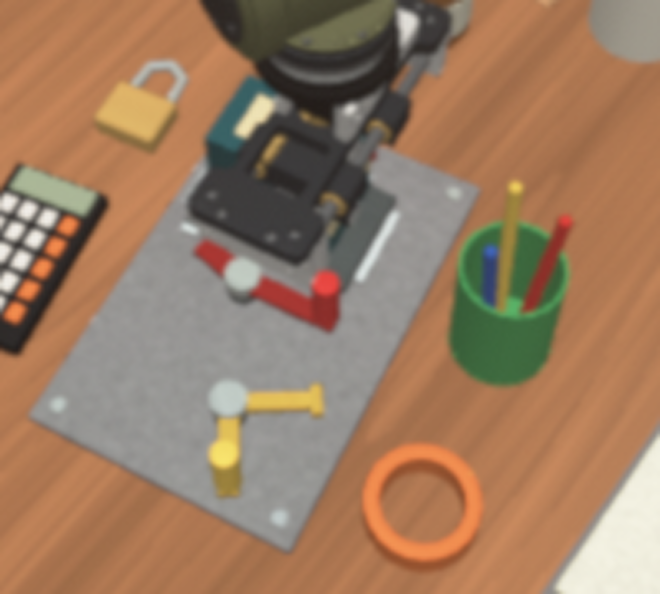

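```bash
python3 -m creep '0 2 15 0 0 0;0 0 18 0 0 0;0 0 16 0 0 0;0 0 16 0 0 0;0 0 14 0 0 0;0 0 0 0 0 0'; python3 to.py 0.600 -0.196 0.048 -80
```

```text
t: 7.05
eef_pos: [0.5995, -0.1982, 0.0468]
eef_rot: [-3.128, -0.274, 0.005]
force: [0.3, -0.3, -0.0]
gripper_width: 0.0281
t 7.05 pos [ 599.5 -198.2   46.8] jaw -80.0 F [ 0.3 -0.3 -0. ] w 28.1 j6 1.02
shift now-axes [ 0.9 -2.  -1.1] after-turn axes [ 0.9 -2.  -1.2] turn [-0.002  0.003 -0.   ]
```

```bash
python3 -m creep '-0.4 6.8 -1 0 0 0.11;-0.4 6.8 0 0 0 0.11;-0.4 6.8 0 0 0 0.11;-0.4 6.8 0 0 0 0.11;-0.4 6.8 0 0 0 0.11;-0.4 6.8 0 0 0 0.11'; python3 to.py 0.5666 -0.2642 0.048 -153.6
```

```text
t: 7.65
eef_pos: [0.5943, -0.2379, 0.0507]
eef_rot: [-3.047, 0.761, -0.0]
force: [-0.9, 2.5, -1.3]
gripper_width: 0.0279
t 7.65 pos [ 594.3 -237.9   50.7] jaw -118.1 F [-0.9  2.5 -1.3] w 27.9 j6 1.62
shift now-axes [-12.1  36.2   2.7] after-turn axes [11.2 36.5  2.7] turn [-0.    0.    0.62]
```

```bash
python3 -m creep '-0.4 6.8 0 0 0 0.11;-0.4 6.8 0 0 0 0.11;-0.4 6.8 0 0 0 0.11;-0.4 6.8 0 0 0 0.11;-0.4 6.8 0 0 0 0.11;-0.4 6 0 0 0 0.08;0 0 0 0 0 0'; python3 to.py 0.5626 -0.2662 0.048 -153.6
```

```text
t: 8.35
eef_pos: [0.5655, -0.2654, 0.051]
eef_rot: [-2.664, 1.665, -0.001]
force: [-0.2, -0.9, -1.1]
gripper_width: 0.0284
t 8.35 pos [ 565.5 -265.4   51. ] jaw -154.0 F [-0.2 -0.9 -1.1] w 28.4 j6 2.19
shift now-axes [-0.6  2.9  3. ] after-turn axes [-0.6  2.9  3. ] turn [-0.    -0.001 -0.007]
```

```bash
python3 -m creep '0 2.5 0 0 0 0;0 2 0 0 0 0;0 0 0 0 0 0'; python3 to.py 0.5626 -0.2662 0.048 -153.6; python3 -m creep '0 2 0 0 0 0;0 0 0 0 0 0';  python3 to.py 0.5626 -0.2662 0.048 -153.6
```

```text
t: 8.65
eef_pos: [0.5631, -0.2667, 0.0511]
eef_rot: [-2.666, 1.659, -0.006]
force: [11.5, 3.2, -2.3]
gripper_width: 0.0283
t 8.65 pos [ 563.1 -266.7   51.1] jaw -153.8 F [11.5  3.2 -2.3] w 28.3 j6 2.18
shift now-axes [-0.7  0.3  3.1] after-turn axes [-0.7  0.3  3.1] turn [-0.004 -0.002 -0.003]
t: 8.85
eef_pos: [0.5627, -0.2668, 0.0512]
eef_rot: [-2.665, 1.657, -0.01]
force: [22.3, 7.0, -6.6]
gripper_width: 0.0284
t 8.85 pos [ 562.7 -266.8   51.2] jaw -153.8 F [22.3  7.  -6.6] w 28.4 j6 2.18
shift now-axes [-0.6 -0.1  3.2] after-turn axes [-0.6 -0.2  3.2] turn [-0.006 -0.003 -0.003]
```

```bash
python3 -m creep '0 -7 0 0 0 0;0 0 -20 0 0 0;0 0 -30 0 0 0;0 0 -35 0 0 0;0 0 -35 0 0 -0.14;0 0 0 0 0 -0.14;0 0 0 0 0 -0.14;0 0 0 0 0 -0.14' 94; python3 -m creep '0 0 0 0 0 -0.14;0 0 0 0 0 -0.14;0 0 0 0 0 -0.14;0 0 0 0 0 -0.14;0 0 0 0 0 -0.14;0 0 0 0 0 -0.05;0 0 0 0 0 0'; python3 to.py 0.5255 -0.142 0.17 -78.6
python3 - <<'E'
from h import *
for n in ("scene","top"):
    cv2.imwrite(f"pics/{n}5.png",vision.grab_frame(n)[:,:,::-1])
a=cv2.imread('pics/scene5.png'); cv2.imwrite('pics/s5z.png',cv2.resize(a[230:410,230:430],None,fx=3.3,fy=3.3,interpolation=cv2.INTER_CUBIC))
E
```

```text
t: 9.65
eef_pos: [0.566, -0.2647, 0.1708]
eef_rot: [3.024, -0.85, -0.0]
force: [0.5, -0.8, 0.5]
gripper_width: 0.0889
t: 10.35
eef_pos: [0.5659, -0.2647, 0.1705]
eef_rot: [3.126, 0.309, -0.001]
force: [0.2, -0.1, 0.5]
gripper_width: 0.094
t 10.35 pos [ 565.9 -264.7  170.5] jaw -78.7 F [ 0.2 -0.1  0.5] w 94.0 j6 0.88
shift now-axes [ -15.7 -128.3    0.5] after-turn axes [ -15.4 -128.3    0.5] turn [-0.     0.    -0.002]
```

View pics/s5z.png

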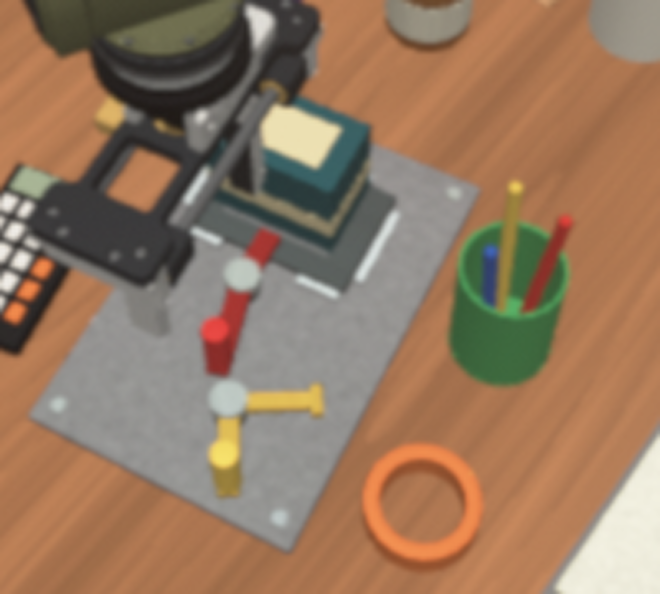

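The claw is now over the foot at zoom (265,240). I'll check both angles numerically.

```bash
cat >> fit.py <<'E'
print('---')
s5=lambda p:(np.array(p)+.5)/3.3-.5+np.array([230,230])
for n,q,piv in (("catch",(224,452),H(20,-74)),("clamp",(215,329),H(-15,7))):
    B=back("scene",s5([q]),.07)[0][:2]-[.0025,-.003]; e=R.T@(B-piv); print(n,np.linalg.norm(e),np.degrees(np.arctan2(e[1],e[0])))
E
python3 fit.py | sed -n '/---/,$p'
```

```text
---
catch 0.0506419022211249 -61.03754861828262
clamp 0.06133463062542789 -74.81358445363578
```

```bash
python3 -m creep '-3 -25 0 0 0 0;-3 -26 0 0 0 0;-3 -26 0 0 0 0;-3 -26 0 0 0 0;-3 -25 0 0 0 0;0 0 0 0 0 0;0 0 20 0 0 0;0 0 0 0 0 0'; python3 to.py 0.5255 -0.142 0.075 -78.6;python3 - <<'E'
from h import *
for n in ("scene","top"):
    cv2.imwrite(f"pics/{n}6.png",vision.grab_frame(n)[:,:,::-1])
a=cv2.imread('pics/scene6.png'); cv2.imwrite('pics/s6z.png',cv2.resize(a[210:360,250:400],None,fx=4,fy=4,interpolation=cv2.INTER_CUBIC))
E
```

```text
t: 11.25
eef_pos: [0.5258, -0.1422, 0.1487]
eef_rot: [-3.126, -0.304, 0.004]
force: [0.6, 0.4, 0.6]
gripper_width: 0.0941
t 11.25 pos [ 525.8 -142.2  148.7] jaw -78.9 F [0.6 0.4 0.6] w 94.1 j6 1.05
shift now-axes [-0.  -0.2 73.7] after-turn axes [-0.2 -0.3 73.7] turn [-0.001  0.003 -0.005]
```

View pics/s6z.png

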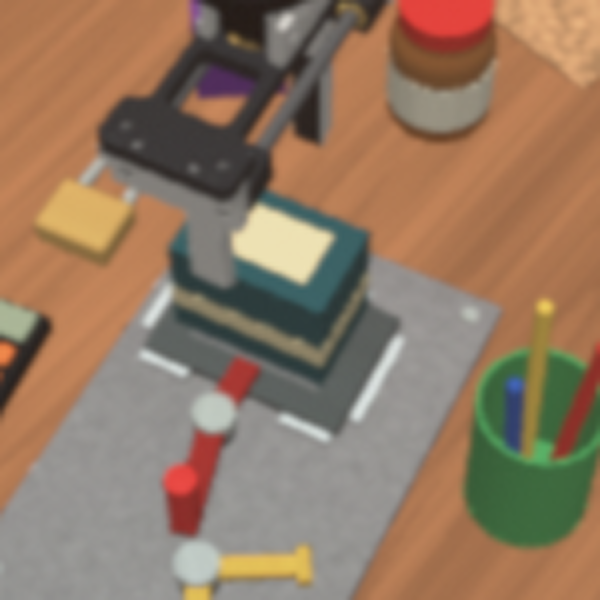

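Both levers are at their end positions (-61° and -75°). Now I'll descend over the lid and grip it.

```bash
python3 -m creep '0 0 15 0 0.003 0.005;0 0 20 0 0 0;0 0 20 0 0 0;0 0 14 0 0 0;0 0 5 0 0 0;0 0 0 0 0 0'; python3 to.py 0.5255 -0.142 0.075 -78.6; python3 -m creep '0 0 0 0 0 0;0 0 0 0 0 0;0 0 0 0 0 0;0 0 0 0 0 0;0 0 0 0 0 0;0 0 0 0 0 0' 50 50; python3 to.py 0.5255 -0.142 0.075 -78.6
```

```text
t: 11.95
eef_pos: [0.5267, -0.1422, 0.0765]
eef_rot: [-3.127, -0.297, -0.004]
force: [0.1, -0.5, 0.4]
gripper_width: 0.094
t 11.95 pos [ 526.7 -142.2   76.5] jaw -79.1 F [ 0.1 -0.5  0.4] w 94.0 j6 1.05
shift now-axes [-1.2 -0.4  1.5] after-turn axes [-1.2 -0.4  1.5] turn [-0.    -0.003 -0.009]
t: 12.55
eef_pos: [0.5267, -0.142, 0.0766]
eef_rot: [-3.127, -0.298, -0.005]
force: [-0.1, 1.7, 0.9]
gripper_width: 0.0581
t 12.55 pos [ 526.7 -142.    76.6] jaw -79.1 F [-0.1  1.7  0.9] w 58.1 j6 1.05
shift now-axes [-1.2 -0.2  1.6] after-turn axes [-1.2 -0.2  1.6] turn [-0.    -0.003 -0.009]
```

```bash
python3 -m creep '0 0 -2 0 0 0;0 0 -3 0 0 0;0 0 -4 0 0 0;0 0 -5 0 0 0;0 0 -5 0 0 0' 50 60; python3 -m creep '0 0 -5 0 0 0;0 0 -5 0 0 0;0 0 -5 0 0 0;0 0 -5 0 0 0;0 0 -5 0 0 0;0 0 0 0 0 0'; python3 to.py 0.5267 -0.142 0.175 -79.1;python3 - <<'E'
from h import *
a=vision.grab_frame("scene")[:,:,::-1]; cv2.imwrite('pics/s7z.png',cv2.resize(a[210:360,250:400],None,fx=4,fy=4,interpolation=cv2.INTER_CUBIC))
E
```

```text
t: 13.05
eef_pos: [0.5262, -0.1419, 0.0953]
eef_rot: [-3.127, -0.298, -0.003]
force: [-0.2, -0.4, -16.6]
gripper_width: 0.0578
t: 13.65
eef_pos: [0.5271, -0.1423, 0.1218]
eef_rot: [3.127, 0.298, 0.008]
force: [0.7, -1.2, -5.6]
gripper_width: 0.0577
t 13.65 pos [ 527.1 -142.3  121.8] jaw -79.1 F [ 0.7 -1.2 -5.6] w 57.7 j6 1.05
shift now-axes [ -0.1  -0.3 -53.2] after-turn axes [ -0.4  -0.3 -53.2] turn [ 0.001 -0.005 -0.   ]
```

View pics/s7z.png

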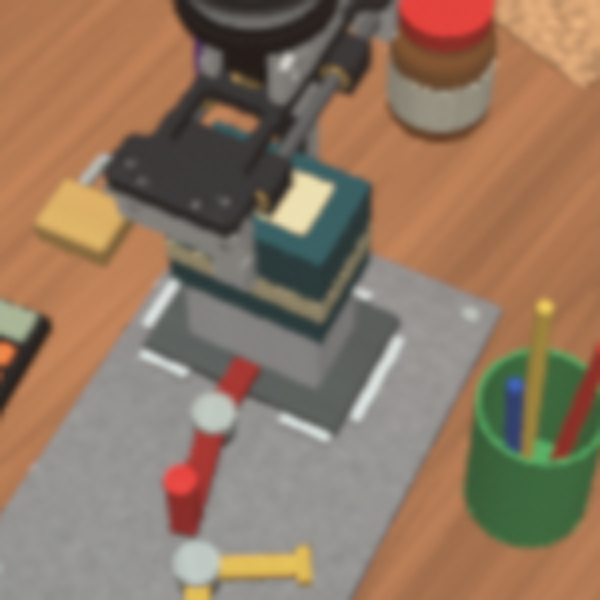

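The lid is rising level and the tin is staying down.

```bash
python3 -m creep '0 0 -5 0 0 0;0 0 -5 0 0 0;0 0 -5 0 0 0;0 0 -5 0 0 0;0 0 -5 0 0 0;0 0 -5 0 0 0;0 0 -5 0 0 0;0 0 -5 0 0 0'; python3 -m creep '0 0 -8 0 0 0;0 0 -12 0 0 0;0 0 -12 0 0 0;0 0 -10 0 0 0;0 0 0 0 0 0'; python3 to.py 0.4995 0.206 0.205 -99.9;python3 - <<'E'
from h import *
for n in ("scene","top"):
    cv2.imwrite(f"pics/{n}8.png",vision.grab_frame(n)[:,:,::-1])
a=cv2.imread('pics/scene8.png'); cv2.imwrite('pics/s8z.png',cv2.resize(a[180:360,230:430],None,fx=3.3,fy=3.3,interpolation=cv2.INTER_CUBIC))
E
```

```text
t: 14.5
eef_pos: [0.5267, -0.1422, 0.1616]
eef_rot: [3.127, 0.298, 0.007]
force: [-0.2, 0.5, -1.8]
gripper_width: 0.0576
t: 15.0
eef_pos: [0.5269, -0.1423, 0.2043]
eef_rot: [3.127, 0.298, 0.009]
force: [-0.3, -0.5, -0.9]
gripper_width: 0.0577
t 15.0 pos [ 526.9 -142.3  204.3] jaw -79.1 F [-0.3 -0.5 -0.9] w 57.7 j6 1.05
shift now-axes [  38.9 -347.2   -0.9] after-turn axes [ -86.8 -338.4   -0.7] turn [ 0.    -0.006  0.363]
```

View pics/s8z.png

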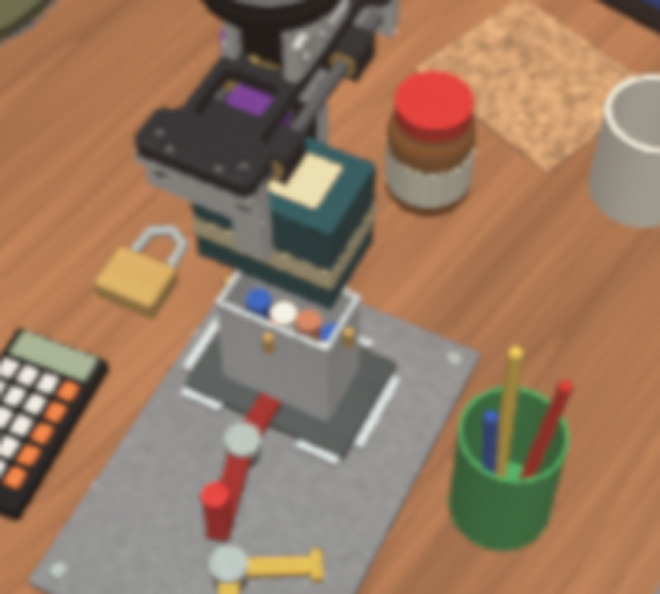

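View pics/top8.png

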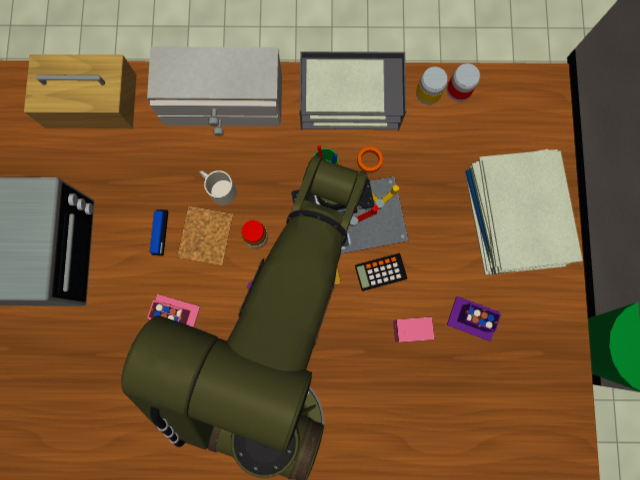

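The lid is clear and level and the tin is still seated in the holder. Next I'll carry it over the jar at about 160 mm underside height.

```bash
python3 -m creep '2 -15 0 0 0 0;3 -25 0 0 0 0;4 -34 0 0 0 0;4 -34 0 0 0 0;4 -34 0 0 0 0;4 -34 0 0 0 0;4 -34 0 0 0 0;4 -34 0 0 0 0'; python3 -m creep '4 -34 0 0 0 0;4 -34 0 0 0 0;2 -23 0 0 0 0.06;1 -12 0 0 0 0.1;0 0 0 0 0 0.1;0 0 0 0 0 0.1;0 0 0 0 0 0;0 0 0 0 0 0'; python3 to.py 0.5007 0.206 0.060 -99.9;python3 - <<'E'
from h import *
for n in ("scene","top"):
    cv2.imwrite(f"pics/{n}9.png",vision.grab_frame(n)[:,:,::-1])
a=cv2.imread('pics/scene9.png'); cv2.imwrite('pics/s9z.png',cv2.resize(a[100:280,300:500],None,fx=3.3,fy=3.3,interpolation=cv2.INTER_CUBIC))
E
```

```text
t: 15.9
eef_pos: [0.5078, 0.1051, 0.2021]
eef_rot: [-3.127, -0.298, -0.003]
force: [0.7, -0.9, -1.7]
gripper_width: 0.058
t: 16.7
eef_pos: [0.5004, 0.2066, 0.2023]
eef_rot: [-3.13, 0.262, -0.004]
force: [-0.2, -0.1, -1.3]
gripper_width: 0.0577
t 16.7 pos [500.4 206.6 202.3] jaw -99.6 F [-0.2 -0.1 -1.3] w 57.7 j6 2.06
shift now-axes [1.000e-01 7.000e-01 1.423e+02] after-turn axes [  0.4   0.6 142.3] turn [-0.001 -0.002  0.006]
```

View pics/s9z.png

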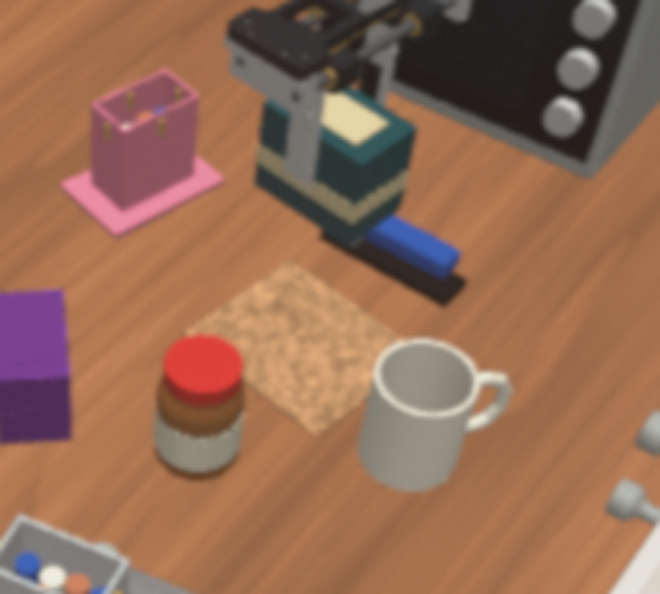

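View pics/top9.png

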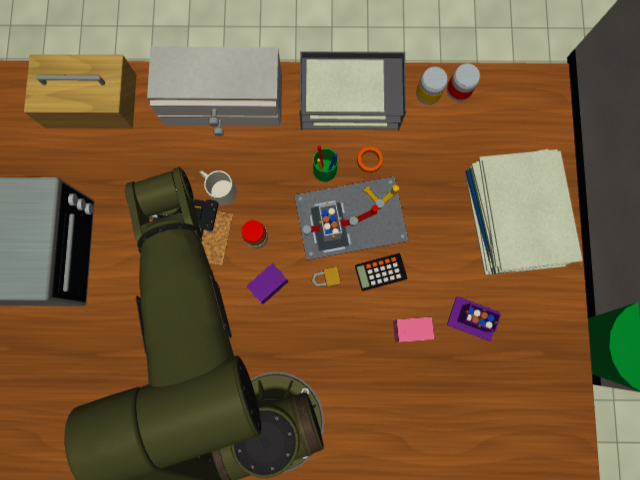

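```bash
python3 -m creep '0 0.6 15 0 0 0.006;0 0 25 0 0 0;0 0 25 0 0 0;0 0 25 0 0 0;0 0 22 0 0 0;0 0 15 0 0 0;0 0 8 0 0 0;0 0 0 0 0 0'; python3 to.py 0.5007 0.206 0.0476 -99.9;python3 - <<'E'
from h import *
print(back("top",[[159,232],[153,250],[166,211]],.04))
a=vision.grab_frame("scene")[:,:,::-1]; cv2.imwrite('pics/s10z.png',cv2.resize(a[100:280,300:500],None,fx=3.3,fy=3.3,interpolation=cv2.INTER_CUBIC))
E
```

```text
t: 17.6
eef_pos: [0.5007, 0.2056, 0.0668]
eef_rot: [-3.129, 0.275, -0.002]
force: [0.0, -0.6, -1.3]
gripper_width: 0.0578
t 17.6 pos [500.7 205.6  66.8] jaw -100.1 F [ 0.  -0.6 -1.3] w 57.8 j6 2.07
shift now-axes [-0.1 -0.4 19.2] after-turn axes [-0.1 -0.4 19.2] turn [-0.    -0.001 -0.003]
[[0.50079562 0.32507981 0.04      ]
 [0.45071044 0.33865325 0.04      ]
 [0.55993391 0.3090529  0.04      ]]
```

View pics/s10z.png

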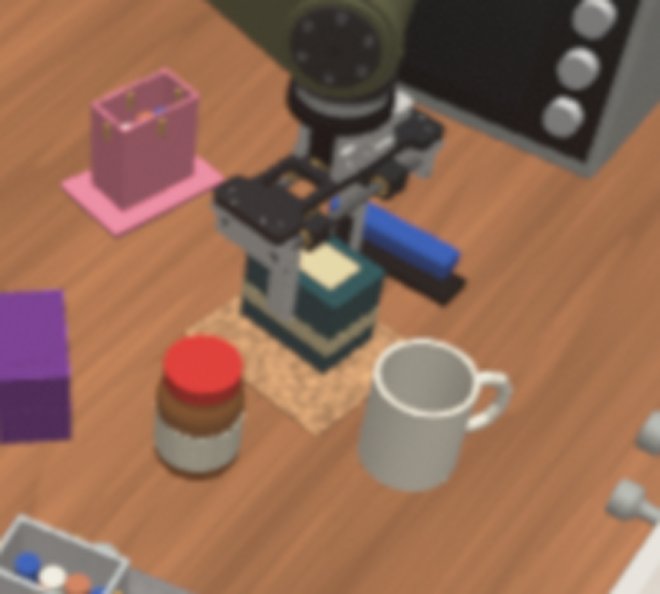

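Everything is clear around the mat. I'll lower slowly and stop on contact.

```bash
python3 -m creep '0 0 5 0 0 0;0 0 4 0 0 0;0 0 3 0 0 0;0 0 2 0 0 0;0 0 1 0 0 0;0 0 0 0 0 0'; for i in 1; do python3 -m creep '0 0 1 0 0 0;0 0 1 0 0 0;0 0 0 0 0 0'; done; python3 to.py 0.5007 0.206 0.0476 -99.9
```

```text
t: 18.25
eef_pos: [0.5011, 0.2058, 0.0525]
eef_rot: [-3.129, 0.276, -0.004]
force: [0.5, -0.1, -1.7]
gripper_width: 0.0573
t: 18.55
eef_pos: [0.5011, 0.2057, 0.0505]
eef_rot: [-3.129, 0.276, -0.004]
force: [-0.4, 1.1, -2.1]
gripper_width: 0.0577
t 18.55 pos [501.1 205.7  50.5] jaw -100.1 F [-0.4  1.1 -2.1] w 57.7 j6 2.07
shift now-axes [-0.5 -0.2  2.9] after-turn axes [-0.5 -0.2  2.9] turn [-0.001 -0.003 -0.003]
```

```bash
python3 -m creep '0 0 0.7 0 0 0;0 0 0.7 0 0 0;0 0 0 0 0 0';  python3 -m creep '0 0 0.7 0 0 0;0 0 0.5 0 0 0;0 0 0 0 0 0'; python3 to.py 0.5007 0.206 0.0476 -99.9
```

```text
t: 18.85
eef_pos: [0.5011, 0.2057, 0.0491]
eef_rot: [-3.129, 0.276, -0.004]
force: [-0.0, 0.3, -0.5]
gripper_width: 0.0577
t: 19.15
eef_pos: [0.5011, 0.2057, 0.0479]
eef_rot: [-3.129, 0.276, -0.004]
force: [-0.8, 0.1, -1.1]
gripper_width: 0.0578
t 19.15 pos [501.1 205.7  47.9] jaw -100.1 F [-0.8  0.1 -1.1] w 57.8 j6 2.07
shift now-axes [-0.5 -0.2  0.3] after-turn axes [-0.5 -0.2  0.3] turn [-0.001 -0.003 -0.003]
```

```bash
python3 -m creep '0 0 0.5 0 0 0;0 0 0 0 0 0';  python3 -m creep '0 0 0.5 0 0 0;0 0 0 0 0 0'; python3 -m creep '0 0 0.5 0 0 0;0 0 0 0 0 0'; python3 to.py 0.5007 0.206 0.0476 -99.9
```

```text
t: 19.35
eef_pos: [0.5012, 0.2058, 0.0476]
eef_rot: [-3.129, 0.276, -0.005]
force: [-1.1, -0.4, 1.0]
gripper_width: 0.0577
t: 19.55
eef_pos: [0.5012, 0.2058, 0.0476]
eef_rot: [-3.129, 0.276, -0.005]
force: [-3.9, -0.9, 8.5]
gripper_width: 0.0579
t: 19.75
eef_pos: [0.5013, 0.2058, 0.0476]
eef_rot: [-3.129, 0.276, -0.005]
force: [-6.1, -1.5, 14.3]
gripper_width: 0.0575
t 19.75 pos [501.3 205.8  47.6] jaw -100.1 F [-6.1 -1.5 14.3] w 57.5 j6 2.07
shift now-axes [-0.6 -0.1 -0. ] after-turn axes [-0.6 -0.1 -0. ] turn [-0.001 -0.003 -0.003]
```

It is resting on the mat at exactly the predicted 47.6 mm. I'll take the pressure off, open and retreat.

```bash
python3 -m creep '0 0 -0.5 0 0 0;0 0 -0.5 0 0 0;0 0 0 0 0 0';  python3 -m creep '0 0 0 0 0 0;0 0 0 0 0 0;0 0 0 0 0 0;0 0 0 0 0 0;0 0 0 0 0 0' 80 10; python3 to.py 0.5007 0.206 0.2 -99.9; python3 -m creep '0 0 -10 0 0 0;0 0 -15 0 0 0;0 0 -25 0 0 0;0 0 -30 0 0 0;0 0 -30 0 0 0;0 0 -30 0 0 0;0 0 -30 0 0 0;0 0 0 0 0 0'; python3 to.py 0.42 0.0 0.22 -99.9
```

```text
t: 20.05
eef_pos: [0.5012, 0.2058, 0.0476]
eef_rot: [-3.129, 0.276, -0.005]
force: [-1.3, 0.6, 3.2]
gripper_width: 0.058
t: 20.55
eef_pos: [0.5012, 0.2058, 0.0474]
eef_rot: [-3.129, 0.276, -0.004]
force: [0.3, 0.2, -0.3]
gripper_width: 0.0798
t 20.55 pos [501.2 205.8  47.4] jaw -100.1 F [ 0.3  0.2 -0.3] w 79.8 j6 2.07
shift now-axes [-1.000e-01 -3.000e-01 -1.526e+02] after-turn axes [  -0.5   -0.2 -152.6] turn [-0.001 -0.003 -0.003]
t: 21.35
eef_pos: [0.5018, 0.2061, 0.2223]
eef_rot: [-3.126, 0.276, -0.015]
force: [0.3, -0.7, -0.5]
gripper_width: 0.0803
t 21.35 pos [501.8 206.1 222.3] jaw -100.1 F [ 0.3 -0.7 -0.5] w 80.3 j6 2.07
shift now-axes [-44.5 217.2   0.9] after-turn axes [-45.2 217.1   2.3] turn [-0.004 -0.009 -0.003]
```

```bash
python3 -m creep '-5 25 -5 0 0 0;-5 30 0 0 0 0;-5 30 0 0 0 0;-5 30 0 0 0 0;-5 30 0 0 0 0;-5 30 0 0 0 0;-5 25 0 0 0 0;0 0 0 0 0 0'
python3 - <<'E'
from h import *
for n in ("scene","top"):
    cv2.imwrite(f"pics/{n}11.png",vision.grab_frame(n)[:,:,::-1])
a=cv2.imread('pics/top11.png'); cv2.imwrite('pics/t11z.png',cv2.resize(a[195:275,170:270],None,fx=6,fy=6,interpolation=cv2.INTER_CUBIC))
E
```

```text
t: 22.15
eef_pos: [0.4303, 0.0131, 0.2222]
eef_rot: [-3.129, 0.28, -0.005]
force: [-0.0, 0.5, -0.6]
gripper_width: 0.0802
```

View pics/scene11.png

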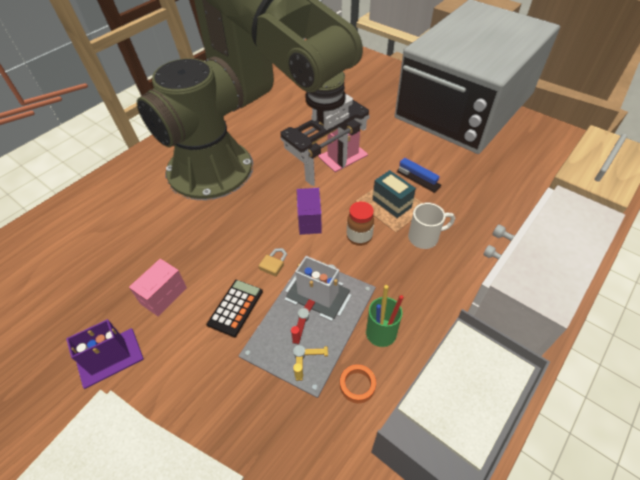

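View pics/t11z.png

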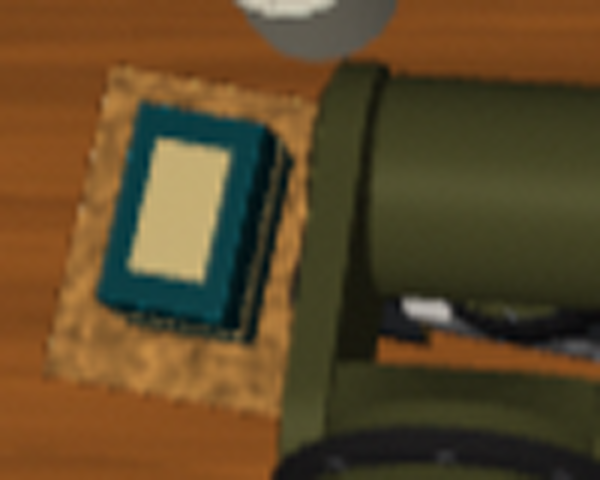

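View pics/top11.png

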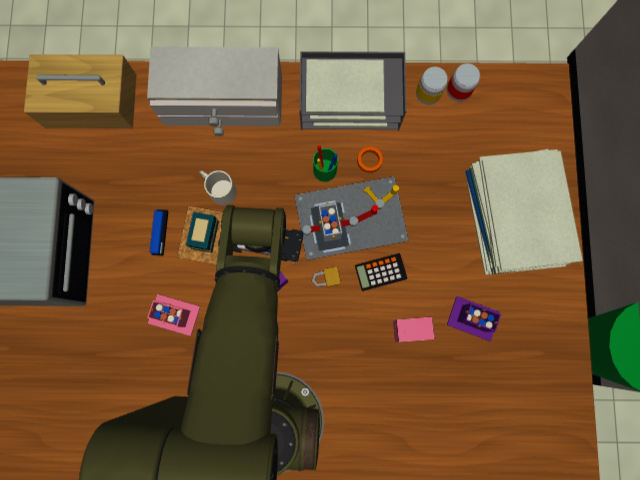

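```bash
python3 - <<'E'
from h import *
z=lambda p,o:(np.array(p)+.5)/6-.5+o
W=back("top",z([(140,101),(268,124),(224,328),(98,300)],(170,195)),.079)
print(W[:,:2].mean(0),[np.linalg.norm(W[i]-W[i-1]) for i in range(4)],np.degrees(np.arctan2(*(W[0]-W[3])[[1,0]])))
a=cv2.imread('pics/scene0.png').astype(int);b=cv2.imread('pics/scene11.png').astype(int)
d=(abs(a-b).max(2)>40).astype(np.uint8);n,l,s,c=cv2.connectedComponentsWithStats(d)
for i in range(1,n):
    if s[i,4]>12: print(s[i])
t=cv2.imread('pics/top11.png'); cv2.imwrite('pics/t11h.png',cv2.resize(t[165:270,285:415],None,fx=6,fy=6,interpolation=cv2.INTER_CUBIC)[:600])
E
```

```text
[0.49963947 0.20434734] [np.float64(0.09165994974640003), np.float64(0.05868162632742953), np.float64(0.09387351248113959), np.float64(0.057730151042059814)] -9.094376937041334
[    0     0   119   308 15898]
[114   0  19  15 171]
[ 159    0   46   59 1571]
[  223     0   146   185 13179]
[ 0  3  8 23 58]
[215  59  11   7  22]
[207  61  18  16 143]
[146  69   9  11  61]
[145  81   8  11  50]
[136  89   6  10  41]
[139 110  35  38 462]
[ 372  170   44   49 1406]
[ 292  253   52   44 1391]
[295 287  44  19 211]
[289 301  12  13  85]
[305 300   9  11  66]
[307 312  26  19 291]
[291 318  14  26 237]
[293 331  35  50 704]
```

View pics/t11h.png

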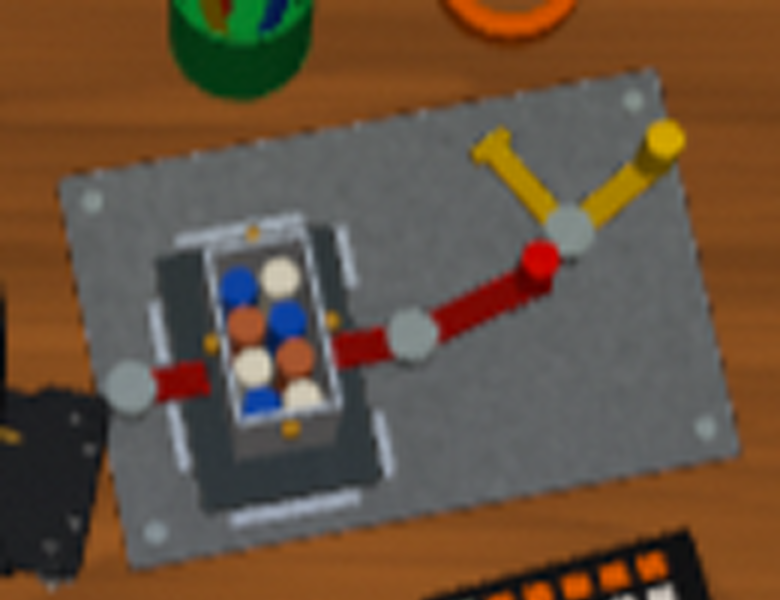

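The lid is within 2 mm of the mat centre, both claws are home over the foot, and the bystanders show no change in the images. I'll hand in.

```bash
python3 -c "
from bench import bot
print(bot.get_obs()['t'],bot.hand_in())"
```

```text
the job is handed in; nothing more can be done
22.25 None
```

I finished the job and handed it in at 22.25 s, inside the 59 s limit; the hand-in gives no verdict.

I swung the yellow catch to its stop, then turned the red clamp to its stop. After that I drew the lid straight up off the tin, carried it over the jar and set it on the mat, closed top up.

My last checks:
- **Catch and clamp:** the knobs measured -61.0° and -74.8° (targets -61° and -75°). The final top picture shows both claws over the tin's foot.
- **Tin:** it was still down in the holder, with the fuses inside.
- **Lid:** it lies about 2 mm from the mat's centre and within about 1° of square to it. It touched down at the predicted height, but I pressed on to about 15 N before easing off and opening the fingers.
- **Forces:** the highest wrist force I read was about 24 N, pushing the levers against their stops, and about 17 N lifting the lid. The readings come only at the end of each call.
- **Other things on the desk:** comparing the scene camera's before and after pictures showed changes only at the arm, holder and mat.

**Where measurements disagreed:** before any move, the scene camera's positions for the knobs and lid were 3 to 5 mm off the top camera's. I used the top camera for the working positions. The two final knob angles come from the scene camera, corrected by that offset.

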